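Sweep the inspected nuts off the tray into the picking bin

TASK

The four silver hexagon nuts on the black inspection tray have been checked: with the fingertips, sweep them across the tray and over its open front lip so that all four drop into the blue picking bin below. Do not pick any of them up. Leave the two brass bushes lying on the tray, and do not disturb the bin or the other things on the bench.

Things in the scene. Friction and masses are not known exactly. Their poses are not given: they have to be found in the camera images.
- tray: Inspection tray on a stand, fixed to the bench: flat black bed 250 mm deep (its x) by 290 mm wide (its y), top surface 85 mm above the bench. A grey rim 4 mm thick stands 20 mm above the bed (rolled edge to 23 mm) along the back (+x) and both sides; the front (-x, towards the robot) is an open lip, no rim. Origin: on the bench under the bed's centre, z up.
- tray_lip (a point): Middle of the tray's open front lip, level with the bed, 125 mm in front of the tray's origin; the lip runs 145 mm either way along the tray's y. A part whose centre is pushed past it drops into the bin. Two nuts lie nearer the lip; about 100 mm behind them two nuts and both bushes lie in a row in any order, 45 mm or more apart. No bush lies between a nut and the lip.
- bin: Blue plastic picking bin, open on top, 180 mm deep (x), 300 mm wide (y), 75 mm high with the front wall (-x) lowered to 45 mm; walls and floor 4 mm; 600 g and loose. It stands on the bench square under the lip, its back wall reaching about 30 mm underneath the tray. Origin: centre of its underside on the bench.
- nut_1: A zinc-plated (silver) M20 hexagon nut lying flat on the tray, 30 mm across flats, 34.6 mm across corners, 16 mm high, about 64 g, with a 20 mm hole. Origin: centre of its underside as it lies at the start, z up.
- nut_2: A zinc-plated (silver) M20 hexagon nut lying flat on the tray, 30 mm across flats, 34.6 mm across corners, 16 mm high, about 64 g, with a 20 mm hole. Origin: centre of its underside as it lies at the start, z up.
- nut_3: A zinc-plated (silver) M20 hexagon nut lying flat on the tray, 30 mm across flats, 34.6 mm across corners, 16 mm high, about 64 g, with a 20 mm hole. Origin: centre of its underside as it lies at the start, z up.
- nut_4: A zinc-plated (silver) M20 hexagon nut lying flat on the tray, 30 mm across flats, 34.6 mm across corners, 16 mm high, about 64 g, with a 20 mm hole. Origin: centre of its underside as it lies at the start, z up.
- bush_1: A brass (yellow) round bush lying flat on the tray among the nuts, 30 mm diameter, 16 mm high, 75 g. Origin: centre of its underside, z up. It does not belong with the nuts and stays on the tray.
- bush_2: A brass (yellow) round bush lying flat on the tray among the nuts, 30 mm diameter, 16 mm high, 75 g. Origin: centre of its underside, z up. It does not belong with the nuts and stays on the tray.
- scale: Counting scale, 290 mm by 190 mm, fixed, on the right of the bench, with a round steel platter 140 mm across, 76 mm above the bench and 45 mm to +x of the origin. Origin: on the bench under the middle of the housing. Not to be used.
- weight: 500 g steel check weight with a knob, 38 mm diameter, 66 mm high, standing on the scale's platter. Origin: centre of its underside. Leave it alone.
- tester: Antistatic wrist-strap tester, black box with a yellow top, 75 x 130 x 50 mm, on the left of the bench. Origin: centre of its underside. Leave it alone.
- reel: Reel of solder with green flanges, 64 mm diameter, 45 mm high, standing on its flange on the left of the bench. Origin: centre of its underside. Leave it alone.
- gauge: Steel thread plug gauge lying on the bench right of the tray, 92 mm long, 22 mm thick. Origin: under its handle, x along its length. Leave it alone.
- bottle: White plastic bottle with a red cap, 56 mm diameter, 150 mm high, standing on the left of the bench, nearer the robot. Origin: centre of its underside. Leave it alone.

How it is judged:
By the outcome, as a careful person would: the job done as asked, in the order asked, and still so for the second after the job is handed in, with the robot touching nothing.
It also fails if it takes over 59 s, if anything falls off the work surface, if the arm or the gripper's body presses on something with over 40 N, if the wrist force passes 120 N, or if a joint passes its speed limit or range.

ROBOT

A 6-joint arm with a two-finger parallel gripper is mounted at the origin on the work surface. World frame = base frame: x ahead of the robot, y to its left, z up, the work surface at z = 0. Lengths are in m, angles in rad, forces in N, time in s.
With the tool pointing down it reaches from about 0.325 to 0.925 m from the base axis. Payload 3.1 kg.
Tool frame: the origin (TCP) lies midway between the tips of the shut fingers; the grasp point (between the pads) lies 19 mm behind it; z points along the fingers, y is the direction in which the jaws open and shut (so a half turn about z gives the same grasp; the last joint's range is limited). The gripper opens to 85 mm and grips with 20 to 120 N. Pads are 22 mm wide; open, the fingers measure 114 mm over their backs; the gripper's body (76 mm by 85 mm) begins 54 mm behind the grasp point. The pads swing forward as they close: fully open they stand 13 mm farther back than shut.
Start: joints at [1.032, 0.217, 1.613, -0, 1.311, -0.112], TCP at [0.259, 0.569, 0.231] pointing down, gripper open.
Joint ranges: [-2.75, 2.75], [-0.78, 2.1], [0.31, 2.55], [-1.13, 4.27], [0.13, 2.63], [-2.58, 2.58]. Speed limits (rad/s): [2.79, 2.79, 3.14, 3.14, 3.14, 3.14].

INTERFACE

Orientations are given as a unit quaternion [w, x, y, z].
In Python, from plant import ctrl, imaging, workorder gives the robot as it stands.
- The arm moves only by the shell command python3 -m inch 'ROWS' [FORCE]. ROWS is JSON, a list of rows, each a list of 3 entries, a list of its own where there are three numbers: the opening, from -1 (shut) to 1 (fully open), so that 0 is half open, then the shift along the tool's x, y, z in mm, then the turn about the tool's z in degrees. A call has 1 to 10 rows; each row shifts and turns the commanded pose from where the row before left it, along the tool's axes as they then stand; what a row does not reach is not made up. A row lasts 1/12 s, in which the tool goes at most 41.7 mm and 7.16 degrees, less where a joint would pass 70% of its speed; a pose out of reach is approached as far as the arm can. A call with a gripper value outside its range is refused whole. The fingers move at their own pace and stop on an object; FORCE is the grip in N (left out, the last holds). Time passes only in rows, so rows that do not move let the fingers close. It gives the time, the measured TCP pose, the force and the opening at its end, in the units of the state.
- ctrl.read_state(): the state, without advancing time (a new reading comes with each control period).
- imaging.capture(name): name is "side" or "top"; returns the picture (480x640x3 uint8, red, green, blue); there is no depth.
- imaging.camera_info(name): a dict with "fov_y" (degrees; the focal length in pixels is half the picture's height over the tangent of half this angle, whatever the lens; pixels are square), "cx", "cy" (the principal point, pixels), "k1" (the pictures are not rectified: a ray, as slopes to the right and down, at radius r is drawn at 1 + k1 r^2 times it, then the intrinsics apply), "R" (3x3) and "t" (3): a world point X has camera coordinates R X + t. Camera axes: x right, y down, z forward; pixel columns grow to the right and rows downward; lengths in m; the calibration is good to about 2 mm. A picture is of the moment at which its call begins. camera_info takes no time and is no camera call.
- workorder.finish_job(): hands the job in, once; it reports no verdict.
The state is a dict: "time": time; "joint_positions": joint angles; "dq": joint speeds; "joint_torque": joint torques, N m; "ee_pos": TCP position; "eef_rot": TCP orientation; "force": force on the tool from outside, world axes, zero at the start; "moment": the same for the moment, N m; "finger_gap": finger opening in m.
Only numpy, scipy, OpenCV 4.12 (cv2) and the standard library are available. Lean on these libraries where they do the work, as an engineer would, in place of code of your own. Each camera call takes 0.05 s, during which the arm holds its last target. There are 200 camera calls.

## Working session

There is one attempt and no reset: what is moved stays moved. The work goes in short steps, Python scripts to look and compute and a shell command to move; the robot and the scene stay as the last step left them, time stands still between calls to the robot, and variables do not carry over. Pictures are saved under pics/ and viewed, about 8 in all and at most 12, crops included, and the job is handed in when it is done.

```bash
mkdir -p pics; cat > h.py <<'E'
import numpy as np, cv2
from plant import ctrl, imaging, workorder
def snap(cam,name):
    im=imaging.capture(cam); cv2.imwrite('pics/'+name,im[:,:,::-1]); return im
def K(c):
    f=240/np.tan(np.radians(c['fov_y'])/2); return f
def px2w(cam,u,v,z):
    c=imaging.camera_info(cam); f=K(c)
    d=np.array([(u-c['cx'])/f,(v-c['cy'])/f]); s=d.copy()
    for _ in range(50): s=d/(1+c['k1']*(s@s))
    R=np.array(c['R']);t=np.array(c['t']); o=-R.T@t; r=R.T@np.array([s[0],s[1],1])
    return o+r*(z-o[2])/r[2]
def w2px(cam,X):
    c=imaging.camera_info(cam); f=K(c); p=np.array(c['R'])@X+np.array(c['t']); s=p[:2]/p[2]; s=s*(1+c['k1']*(s@s)); return s*f+[c['cx'],c['cy']]
E
python3 - <<'E'
from h import *
snap('top','t0.png'); snap('side','s0.png')
for c in('top','side'): print(imaging.camera_info(c))
s=ctrl.read_state(); print(s)
E
```

```text
{'fov_y': 49.042484901094994, 'cx': 327.6386370155968, 'cy': 238.31169493492848, 'k1': -0.14840129523073295, 'R': array([[-1.52382539e-02, -9.99880849e-01, -2.46629681e-03],
       [-9.80284918e-01,  1.54254946e-02, -1.96986124e-01],
       [ 1.97000697e-01, -5.84050991e-04, -9.80403174e-01]]), 't': array([-0.0139749 ,  0.48323123,  1.19300946])}
{'fov_y': 54.709153437267716, 'cx': 318.65842501229235, 'cy': 237.9797402846025, 'k1': -0.06200298418571398, 'R': array([[ 0.84111032, -0.5407217 , -0.01238814],
       [-0.42153943, -0.64102369, -0.64139936],
       [ 0.33887746,  0.54470971, -0.76710716]]), 't': array([-0.40332368,  0.22935955,  0.99051379])}
{'time': 0.1, 'joint_positions': array([ 1.03180397e+00,  2.17706620e-01,  1.61481385e+00, -1.10009835e-05,
        1.31132817e+00, -1.12192541e-01]), 'dq': array([-6.86184539e-04, -2.86940725e-03, -2.85419385e-03,  1.58542928e-03,
       -4.56975894e-05,  1.01997790e-03]), 'joint_torque': array([-8.13433144e-04, -3.98074329e+01, -3.04970920e+01, -1.53574924e-04,
        4.19907854e-03,  8.12348674e-06]), 'ee_pos': array([0.25831005, 0.5682865 , 0.23006058]), 'eef_rot': array([-3.55775536e-04,  2.11782384e-01,  9.77316197e-01, -1.07042918e-03]), 'force': array([ 0.42995272, -0.44744268, -0.98480899]), 'moment': array([-0.00667699,  0.0012492 , -0.00240812]), 'finger_gap': 0.08524674192706999}
```

View pics/t0.png

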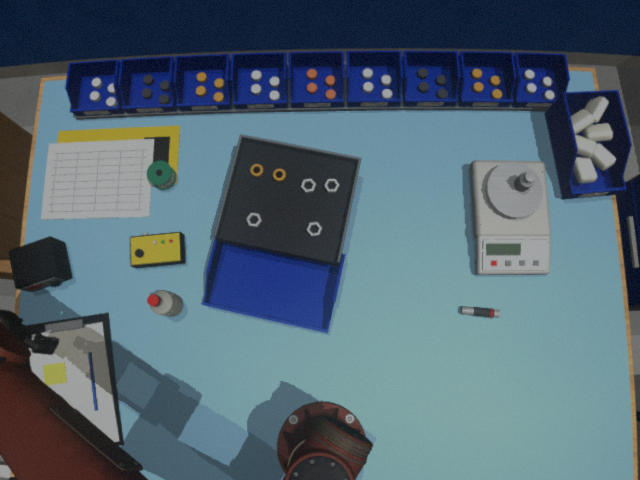

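View pics/s0.png

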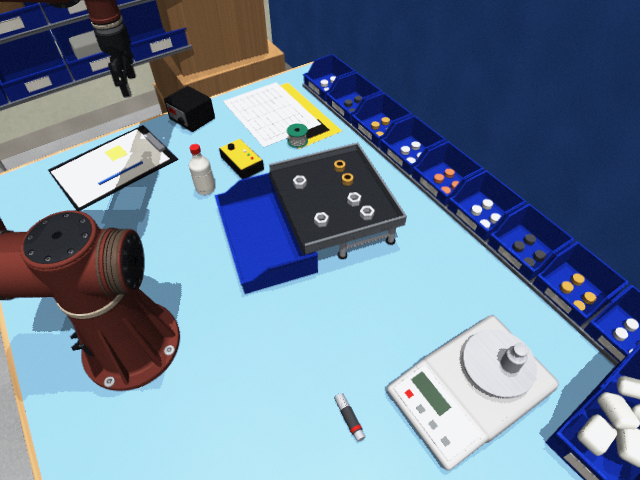

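Top view: nuts at about (308,185), (332,185), (254,219), (315,229), and bushes at (257,170), (279,174). The side view agrees. I'll take an enlarged crop to read them more precisely.

```bash
python3 - <<'E'
from h import *
im=cv2.imread('pics/t0.png')
cv2.imwrite('pics/c0.png',cv2.resize(im[125:275,200:370],None,fx=4,fy=4,interpolation=cv2.INTER_CUBIC))
E
```

```text
(no output)
```

View pics/c0.png

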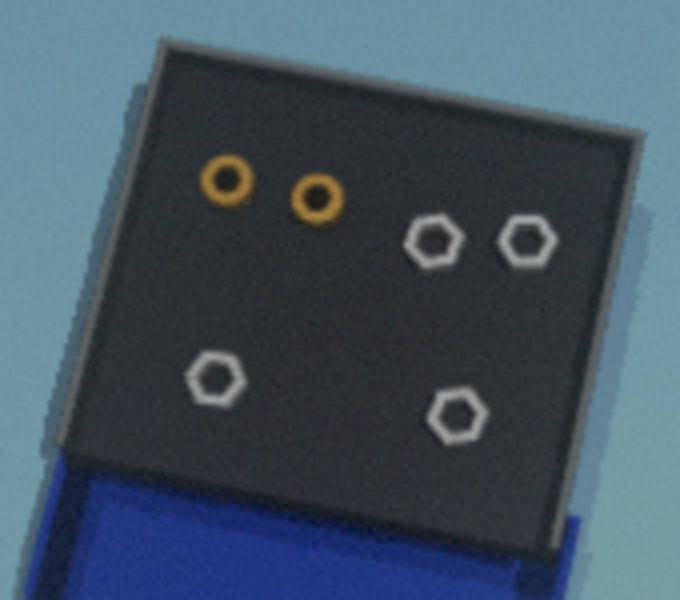

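The crop shows the bushes at (227,181) and (318,198), and the nuts at (434,241), (527,241), (216,379) and (457,416). The rim's back corners are at (163,42) and (643,135). The lip runs from (62,455) to (553,553).

```bash
cat >> h.py <<'E'
C0=lambda x,y:(200+(x+.5)/4-.5,125+(y+.5)/4-.5)
bl=px2w('top',*C0(163,42),.107); br=px2w('top',*C0(643,135),.107)
ey=(bl-br)[:2]; ey/=np.linalg.norm(ey); ex=np.array([ey[1],-ey[0]])
T0=((bl+br)/2)[:2]-ex*.128
def tf(p): d=np.asarray(p)[:2]-T0; return np.array([d@ex,d@ey])*1000
E
python3 - <<'E'
from h import *
print(np.linalg.norm(bl-br),T0,np.degrees(np.arctan2(ex[1],ex[0])))
for n,p,z in [('b1',(227,181),.101),('b2',(318,198),.101),('n',(434,241),.101),('n',(527,241),.101),('n',(216,379),.101),('n',(457,416),.101),('lipL',(62,455),.1),('lipR',(553,553),.1),]:
    w=px2w('top',*C0(*p),z); print(n,w.round(4),tf(w).round(1))
# side camera check, rough px
for n,p in [('b1',(340,165)),('b2',(348,179)),('n',(354,199)),('n',(367,212)),('nl',(300,182)),('nr',(321,219))]:
    w=px2w('side',*p,.101); print(n,w.round(4),tf(w).round(1))
s=ctrl.read_state(); q=s['eef_rot']
from scipy.spatial.transform import Rotation as Ro
print(Ro.from_quat(q,scalar_first=True).as_matrix().round(4))
E
```

```text
0.2883910439426364 [0.56633484 0.06845201] -12.725876202562828
b1 [0.6376 0.1421 0.101 ] [53.3 87.6]
b2 [0.6261 0.0889 0.101 ] [53.8 33.1]
n [0.5988 0.0217 0.101 ] [ 42.  -38.5]
n [ 0.5979 -0.032   0.101 ] [ 52.9 -91. ]
n [0.519  0.1467 0.101 ] [-63.4  65.9]
n [0.4952 0.0094 0.101 ] [-56.4 -73.3]
lipL [0.4764 0.2345 0.1   ] [-124.3  142.2]
lipR [ 0.4161 -0.0435  0.1   ] [-121.9 -142.3]
b1 [0.6338 0.1353 0.101 ] [51.1 80.1]
b2 [0.6206 0.0804 0.101 ] [50.3 23.6]
n [0.592  0.0146 0.101 ] [ 36.9 -46.9]
n [ 0.5926 -0.0373  0.101 ] [ 48.9 -97.4]
nl [0.5139 0.1378 0.101 ] [-66.4  56.1]
nr [0.4898 0.0036 0.101 ] [-60.4 -80.1]
[[-9.103e-01  4.140e-01 -1.100e-03]
 [ 4.140e-01  9.103e-01 -1.900e-03]
 [ 2.000e-04 -2.200e-03 -1.000e+00]]
```

```bash
python3 - <<'E'
from h import *
for cam,f,pts in [('top','t0',[(257,170),(279,174),(308,185),(332,185),(254,219),(314,228)]),('side','s0',[(340,165),(348,179),(354,199),(367,212),(300,182),(321,219)])]:
    im=cv2.imread(f'pics/{f}.png').max(2)
    for u,v in pts:
        w=im[v-11:v+12,u-11:u+12]; m=(w>(150 if cam=='side' else 110)).astype(np.uint8)
        h=cv2.convexHull(cv2.findNonZero(m)); M=cv2.moments(h); uv=u-11+M['m10']/M['m00'],v-11+M['m01']/M['m00']
        # hull of visible part approx centred at mid-height-ish
        p=px2w(cam,*uv,.099 if cam=='top' else .095); print(cam,np.round(uv,1),cv2.boundingRect(h),p.round(4),tf(p).round(1))
im=cv2.imread('pics/s0.png'); cv2.imwrite('pics/c1.png',cv2.resize(im[130:260,260:420],None,fx=4.5,fy=4.5,interpolation=cv2.INTER_CUBIC))
E
```

```text
top [256.3 169.5] (4, 5, 13, 12) [0.6393 0.1426 0.099 ] [54.8 88.4]
top [278.9 174. ] (5, 6, 13, 11) [0.627  0.0896 0.099 ] [54.5 34. ]
top [307.9 184.8] (4, 5, 15, 13) [0.5996 0.0222 0.099 ] [ 42.6 -37.7]
top [331.5 184.8] (4, 5, 14, 13) [ 0.5987 -0.0322  0.099 ] [ 53.8 -91.1]
top [253.5 219.1] (4, 5, 14, 13) [0.5201 0.1474 0.099 ] [-62.5  66.8]
top [313.9 228.4] (4, 5, 15, 14) [0.4962 0.0094 0.099 ] [-55.4 -73. ]
side [342.3 168.2] (5, 6, 18, 17) [0.6357 0.1274 0.095 ] [54.6 72.7]
side [347.1 176.9] (5, 5, 11, 9) [0.6271 0.0932 0.095 ] [53.8 37.6]
side [356.6 200.3] (5, 4, 18, 19) [0.5983 0.0121 0.095 ] [ 43.6 -47.9]
side [365.  208.7] (0, 0, 18, 15) [ 0.5987 -0.0216  0.095 ] [ 51.4 -80.7]
side [299.2 179.7] (4, 4, 13, 10) [0.5197 0.1518 0.095 ] [-63.9  71. ]
side [320.9 217.1] (4, 4, 14, 11) [0.4958 0.0135 0.095 ] [-56.7 -69.2]
```

```bash
python3 -m inch '[[-0.5,[0,0,0],-5.9],[-0.5,[0,0,0],-5.9],[-0.5,[30,0,0],0],[-0.5,[-30,0,0],0]]' 30
```

```text
time: 0.43
ee_pos: [0.2489, 0.5713, 0.2303]
eef_rot: [-0.004, 0.105, 0.994, -0.0]
force: [0.6, 0.3, 0.1]
finger_gap: 0.0386
```

View pics/c1.png

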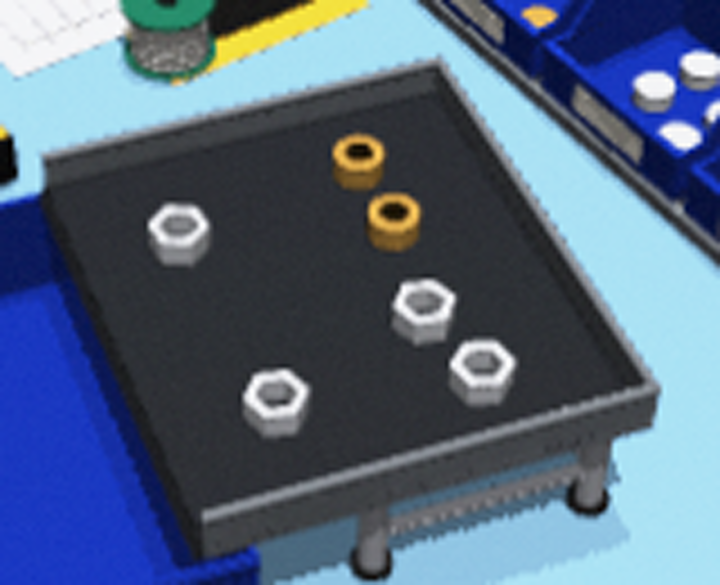

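The refined side centroids agree with the top ones to about 3–4 mm. Now moving over to the tray.

```bash
python3 -m inch '[[-0.5,[-19,-18,0],0],[-0.5,[-19,-18,0],0],[-0.5,[-19,-18,0],0],[-0.5,[-19,-18,0],0],[-0.5,[-19,-18,0],0],[-0.5,[-19,-18,0],0],[-0.5,[-19,-18,0],0],[-0.5,[-19,-18,0],0],[-0.5,[-19,-18,0],0],[-0.5,[-19,-18,0],0]]'
python3 -m inch '[[-0.5,[-20,-17,0],0],[-0.5,[-20,-17,0],0],[-0.5,[-20,-17,0],0],[-0.5,[-20,-17,0],0],[-0.5,[-20,-17,0],0],[-0.5,[-20,-17,0],0],[-0.5,[-20,-17,0],0],[-0.5,[-20,-17,0],0],[-0.55,[0,0,0],0],[-0.55,[0,0,0],0]]'
cat > st.py <<'E'
from h import *
from scipy.spatial.transform import Rotation as Ro
s=ctrl.read_state(); m=Ro.from_quat(s['eef_rot'],scalar_first=True).as_matrix()
print('tray xy',tf(s['ee_pos']).round(1),'z',round(s['ee_pos'][2]*1000,1),'toolx in tray deg',np.degrees(np.arctan2(m[:2,0]@ey,-m[:2,0]@ex)).round(2),'F',s['force'].round(1),'gap',s['finger_gap'],s['time'])
E
python3 st.py
```

```text
time: 1.27
ee_pos: [0.4048, 0.3503, 0.2307]
eef_rot: [-0.0, 0.11, 0.994, -0.0]
force: [0.4, 0.1, -0.2]
finger_gap: 0.0216
time: 2.1
ee_pos: [0.5311, 0.1829, 0.2307]
eef_rot: [-0.001, 0.112, 0.994, -0.0]
force: [-0.7, 0.4, 0.1]
finger_gap: 0.019
tray xy [-59.5 103.9] z 230.7 toolx in tray deg 0.08 F [-0.7  0.4  0.1] gap 0.018999542805041264 2.1
```

```bash
python3 -m inch '[[-0.55,[-19,-18,0],0],[-0.55,[-19,-18,0],0],[-0.55,[0,0,20],0],[-0.55,[0,0,25],0],[-0.55,[0,0,25],0],[-0.55,[0,0,25],0],[-0.55,[0,0,15],0],[-0.55,[0,0,10],0],[-0.55,[0,0,0],0],[-0.55,[0,0,0],0]]'; python3 st.py
python3 -c "
from h import *
im=snap('side','s1.png')[130:280,240:440]; cv2.imwrite('pics/c2.png',cv2.resize(im,None,fx=4,fy=4)[:,:,::-1])"
```

```text
time: 2.93
ee_pos: [0.5596, 0.1412, 0.1111]
eef_rot: [-0.0, 0.11, 0.994, -0.0]
force: [-0.1, -0.0, 0.6]
finger_gap: 0.0195
tray xy [-22.6  69.5] z 111.1 toolx in tray deg -0.13 F [-0.1 -0.   0.6] gap 0.019523872366045088 2.9333
```

View pics/c2.png

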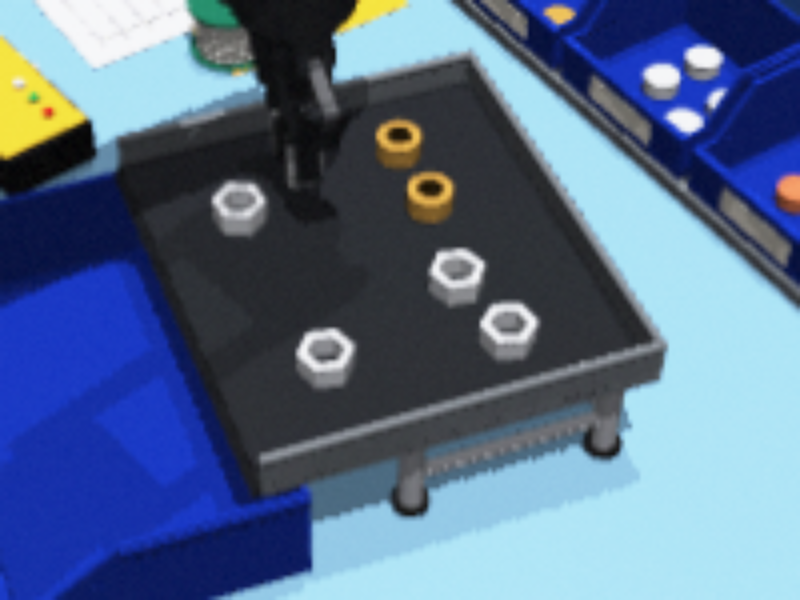

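The fingertips, at about (305,185) in the crop, stand behind the left front nut at (240,207) and clear of the bushes. Next I lower and push.

```bash
python3 -m inch '[[-0.55,[0,0,8],0],[-0.55,[0,0,7],0],[-0.55,[0,0,5],0],[-0.55,[0,0,0],0]]'; python3 -m inch '[[-0.55,[8,0,0],0],[-0.55,[10,0,0],0],[-0.55,[11,0,0],0],[-0.55,[11,0,0],0],[-0.55,[11,0,0],0],[-0.55,[11,0,0],0],[-0.55,[12,0,0],0],[-0.55,[12,0,0],0],[-0.55,[12,0,0],0],[-0.55,[12,0,0],0]]';  python3 -m inch '[[-0.55,[0,0,0],0],[-0.55,[0,0,0],0]]'; python3 st.py
python3 -c "
from h import *
im=snap('side','s2.png')[110:310,180:440]; cv2.imwrite('pics/c3.png',cv2.resize(im,None,fx=3,fy=3)[:,:,::-1])"
```

```text
time: 3.32
ee_pos: [0.5591, 0.1404, 0.09]
eef_rot: [-0.001, 0.11, 0.994, -0.0]
force: [-0.4, -0.2, -0.4]
finger_gap: 0.0191
time: 4.15
ee_pos: [0.4512, 0.1649, 0.0912]
eef_rot: [-0.0, 0.11, 0.994, -0.0]
force: [-0.3, 0.2, 0.7]
finger_gap: 0.019
time: 4.32
ee_pos: [0.452, 0.1648, 0.0912]
eef_rot: [-0.0, 0.11, 0.994, -0.0]
force: [-0.6, 0.2, 0.1]
finger_gap: 0.0192
tray xy [-132.7   68.8] z 91.2 toolx in tray deg -0.12 F [-0.6  0.2  0.1] gap 0.019176200234758165 4.3167
```

View pics/c3.png

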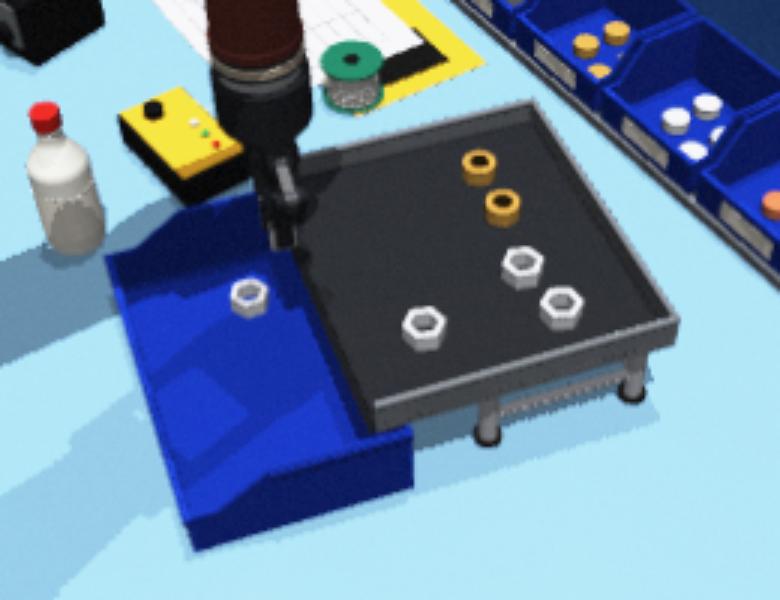

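The left front nut is in the bin, at (249,297) in the crop, and nothing else has moved. Next is the right front nut.

```bash
python3 -m inch '[[-0.55,[0,0,-20],0],[-0.55,[0,0,-20],0],[-0.55,[-19,-23,0],0],[-0.55,[-19,-23,0],0],[-0.55,[-19,-23,0],0],[-0.55,[-19,-23,0],0],[-0.55,[-20,-24,0],0],[-0.55,[-20,-24,0],0],[-0.55,[0,0,0],0],[-0.55,[0,0,0],0]]'; python3 st.py; python3 -m inch '[[-0.55,[0,0,14],0],[-0.55,[0,0,14],0],[-0.55,[0,0,8],0],[-0.55,[0,0,4],0],[-0.55,[0,0,0],0]]'; python3 st.py
```

```text
time: 5.2
ee_pos: [0.5368, 0.0008, 0.1316]
eef_rot: [0.0, 0.112, 0.994, 0.0]
force: [-0.4, 1.3, -0.3]
finger_gap: 0.0191
tray xy [-13.9 -72.5] z 131.6 toolx in tray deg 0.13 F [-0.4  1.3 -0.3] gap 0.0191183850296187 5.2
time: 5.62
ee_pos: [0.5341, 0.0034, 0.09]
eef_rot: [-0.001, 0.11, 0.994, 0.0]
force: [0.0, 0.7, -0.2]
finger_gap: 0.0193
tray xy [-17.1 -70.6] z 90.0 toolx in tray deg -0.12 F [ 0.   0.7 -0.2] gap 0.01933168089044705 5.6167
```

```bash
python3 -m inch '[[-0.55,[8,0,0],0],[-0.55,[11,0,0],0],[-0.55,[12,0,0],0],[-0.55,[12,0,0],0],[-0.55,[12,0,0],0],[-0.55,[12,0,0],0],[-0.55,[12,0,0],0],[-0.55,[12,0,0],0],[-0.55,[12,0,0],0],[-0.55,[13,0,0],0]]'; python3 -m inch '[[-0.55,[0,0,0],0],[-0.55,[0,0,0],0],[-0.55,[0,0,-20],0],[-0.55,[0,0,-20],0]]'
python3 -m inch '[[-0.55,[-20,4,0],0],[-0.55,[-27,5,0],0],[-0.55,[-28,5,0],0],[-0.55,[-28,5,0],0],[-0.55,[-28,5,0],0],[-0.55,[-28,5,0],0],[-0.55,[-28,4,0],0],[-0.55,[-27,2,0],0],[-0.55,[0,0,0],0],[-0.55,[0,0,0],0]]'; python3 st.py
python3 -c "
from h import *
im=snap('side','s3.png')[110:310,180:440]; cv2.imwrite('pics/c4.png',cv2.resize(im,None,fx=3,fy=3)[:,:,::-1])"
```

```text
time: 6.45
ee_pos: [0.4212, 0.0284, 0.092]
eef_rot: [0.001, 0.11, 0.994, 0.0]
force: [-0.1, 0.2, -0.1]
finger_gap: 0.0192
time: 6.78
ee_pos: [0.4214, 0.028, 0.1311]
eef_rot: [-0.001, 0.11, 0.994, -0.0]
force: [0.8, -0.6, 0.0]
finger_gap: 0.0192
time: 7.62
ee_pos: [0.6403, 0.0149, 0.1313]
eef_rot: [0.0, 0.11, 0.994, -0.0]
force: [-1.3, -0.3, 0.1]
finger_gap: 0.0192
tray xy [ 83.9 -36. ] z 131.3 toolx in tray deg -0.05 F [-1.3 -0.3  0.1] gap 0.01921677226367795 7.6167
```

View pics/c4.png

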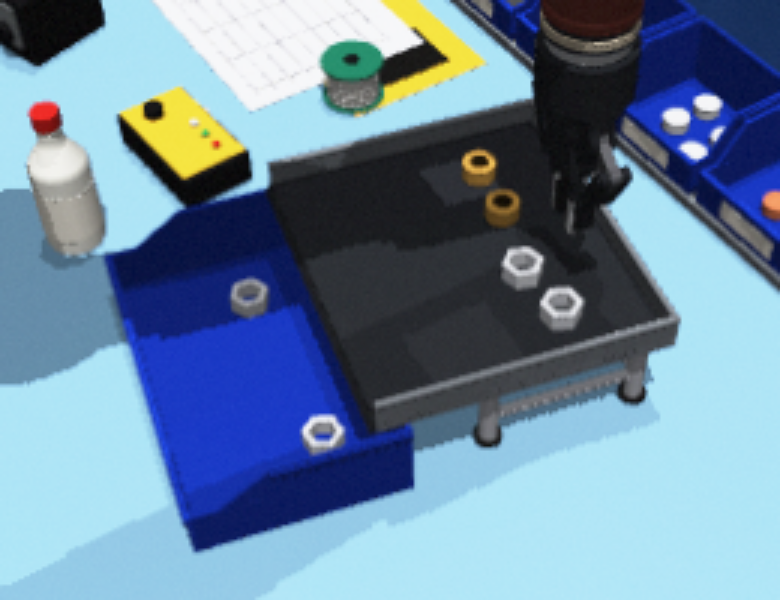

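Two nuts are in the bin, and the fingers hang behind the third nut, at (523,267) in the crop. I lower them and push the whole way.

```bash
python3 -m inch '[[-0.55,[0,0,14],0],[-0.55,[0,0,14],0],[-0.55,[0,0,8],0],[-0.55,[0,0,4],0],[-0.55,[0,0,0],0]]'; python3 st.py
python3 -m inch '[[-0.55,[6,0,0],0],[-0.55,[9,0,0],0],[-0.55,[11,0,0],0],[-0.55,[11,0,0],0],[-0.55,[11,0,0],0],[-0.55,[11,0,0],0],[-0.55,[11,0,0],0],[-0.55,[11,0,0],0],[-0.55,[11,0,0],0],[-0.55,[11,0,0],0]]'; python3 -m inch '[[-0.55,[11,0,0],0],[-0.55,[11,0,0],0],[-0.55,[11,0,0],0],[-0.55,[11,0,0],0],[-0.55,[11,0,0],0],[-0.55,[11,0,0],0],[-0.55,[12,0,0],0],[-0.55,[12,0,0],0],[-0.55,[12,0,0],0],[-0.55,[12,0,0],0]]'; python3 -m inch '[[-0.55,[0,0,0],0],[-0.55,[0,0,0],0],[-0.55,[0,0,-20],0],[-0.55,[0,0,-20],0]]'
python3 -m inch '[[-0.55,[-20,-7,0],0],[-0.55,[-29,-7,0],0],[-0.55,[-29,-7,0],0],[-0.55,[-29,-7,0],0],[-0.55,[-29,-7,0],0],[-0.55,[-29,-7,0],0],[-0.55,[-29,-6,0],0],[-0.55,[-29,-6,0],0],[-0.55,[0,0,0],0],[-0.55,[0,0,0],0]]'; python3 st.py
python3 -c "
from h import *
im=snap('side','s4.png')[110:310,180:440]; cv2.imwrite('pics/c5.png',cv2.resize(im,None,fx=3,fy=3)[:,:,::-1])"
```

```text
time: 8.08
ee_pos: [0.6363, 0.0155, 0.0886]
eef_rot: [-0.002, 0.11, 0.994, -0.0]
force: [-0.9, -0.3, 0.1]
finger_gap: 0.0191
tray xy [ 79.9 -36.2] z 88.6 toolx in tray deg -0.08 F [-0.9 -0.3  0.1] gap 0.019106634578236453 8.0833
time: 8.92
ee_pos: [0.5376, 0.0381, 0.0922]
eef_rot: [0.001, 0.11, 0.994, 0.0]
force: [0.1, 0.3, -0.6]
finger_gap: 0.0191
time: 9.75
ee_pos: [0.425, 0.0631, 0.0908]
eef_rot: [-0.001, 0.11, 0.994, -0.0]
force: [0.1, -0.2, 0.4]
finger_gap: 0.019
time: 10.08
ee_pos: [0.4258, 0.0627, 0.1305]
eef_rot: [-0.002, 0.11, 0.994, -0.0]
force: [1.1, -0.5, 0.4]
finger_gap: 0.0187
time: 10.92
ee_pos: [0.6341, -0.0398, 0.1308]
eef_rot: [0.0, 0.111, 0.994, 0.0]
force: [0.2, 0.6, -0.4]
finger_gap: 0.019
tray xy [ 90.  -90.6] z 130.8 toolx in tray deg 0.01 F [ 0.2  0.6 -0.4] gap 0.018954655874809035 10.9167
```

View pics/c5.png

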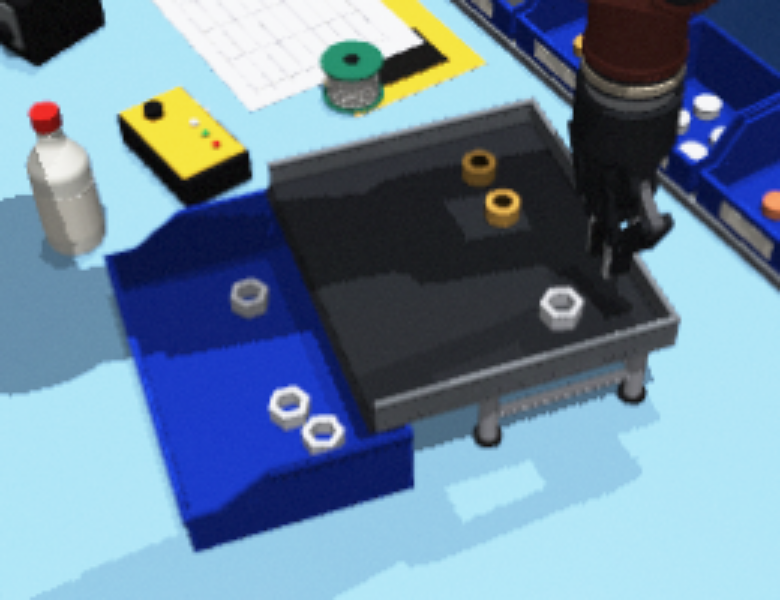

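Three nuts are in the bin. One is left at (562,308) in the crop, and the fingers are behind it.

```bash
python3 -m inch '[[-0.55,[-3,0,0],0],[-0.55,[0,0,14],0],[-0.55,[0,0,14],0],[-0.55,[0,0,8],0],[-0.55,[0,0,4],0],[-0.55,[0,0,0],0]]'; python3 st.py
python3 -m inch '[[-0.55,[6,0,0],0],[-0.55,[9,0,0],0],[-0.55,[11,0,0],0],[-0.55,[11,0,0],0],[-0.55,[11,0,0],0],[-0.55,[11,0,0],0],[-0.55,[11,0,0],0],[-0.55,[11,0,0],0],[-0.55,[11,0,0],0],[-0.55,[11,0,0],0]]'; python3 -m inch '[[-0.55,[12,0,0],0],[-0.55,[12,0,0],0],[-0.55,[12,0,0],0],[-0.55,[12,0,0],0],[-0.55,[12,0,0],0],[-0.55,[12,0,0],0],[-0.55,[12,0,0],0],[-0.55,[12,0,0],0],[-0.55,[12,0,0],0],[-0.55,[12,0,0],0]]'; python3 -m inch '[[-0.55,[0,0,0],0],[-0.55,[0,0,0],0],[-0.55,[0,0,-20],0],[-0.55,[0,0,-30],0],[-0.55,[0,0,-30],0],[-0.55,[0,0,-30],0],[-0.55,[0,0,-30],0],[-0.55,[0,0,0],0],[-0.55,[0,0,0],0],[-0.55,[0,0,0],0]]'; python3 st.py
python3 -c "
from h import *
im=snap('side','s5.png'); snap('top','t5.png'); cv2.imwrite('pics/c6.png',cv2.resize(im[110:310,180:440],None,fx=3,fy=3)[:,:,::-1])"
```

```text
time: 11.47
ee_pos: [0.6334, -0.0388, 0.0886]
eef_rot: [-0.002, 0.11, 0.994, 0.0]
force: [0.5, -0.0, 0.6]
finger_gap: 0.0192
tray xy [ 89.1 -89.9] z 88.6 toolx in tray deg -0.09 F [ 0.5 -0.   0.6] gap 0.01915033164790455 11.4667
time: 12.3
ee_pos: [0.5345, -0.0166, 0.0922]
eef_rot: [0.001, 0.11, 0.994, -0.0]
force: [0.1, -0.2, 1.2]
finger_gap: 0.0191
time: 13.13
ee_pos: [0.4173, 0.0097, 0.092]
eef_rot: [0.001, 0.11, 0.994, -0.0]
force: [0.1, -0.9, 0.1]
finger_gap: 0.019
time: 13.97
ee_pos: [0.4183, 0.0094, 0.2313]
eef_rot: [0.0, 0.11, 0.994, -0.0]
force: [-0.3, 0.2, -0.5]
finger_gap: 0.0194
tray xy [-131.4  -90.2] z 231.3 toolx in tray deg -0.07 F [-0.3  0.2 -0.5] gap 0.01941949991985211 13.9667
```

View pics/c6.png

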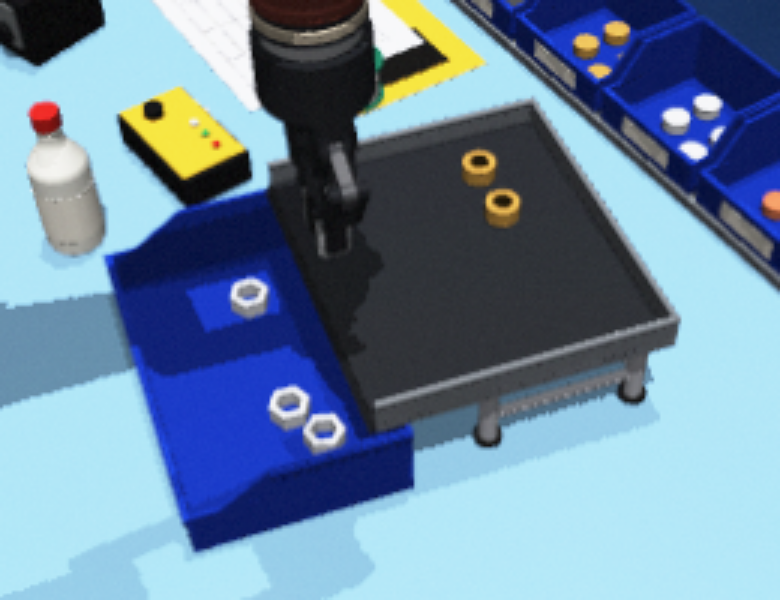

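View pics/t5.png

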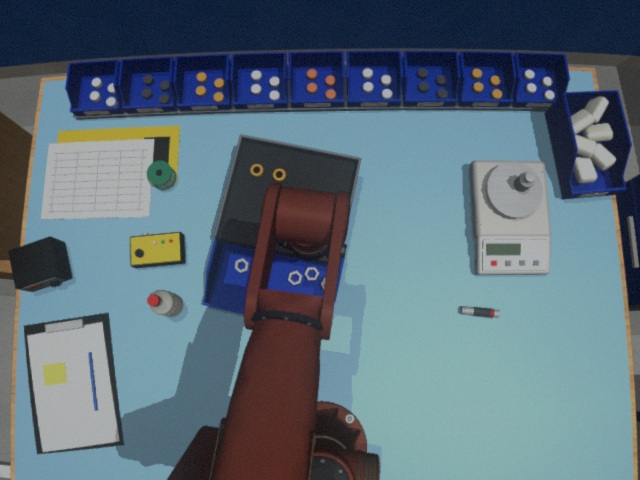

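The tray now holds only the two bushes. In the top view, nuts are at (241,265), (295,278), (312,273) and partly at (325,285), with the last one half hidden by the arm. I'll move the arm aside to confirm.

```bash
python3 -m inch '[[-0.55,[0,20,0],0],[-0.55,[0,25,0],0],[-0.55,[0,25,0],0],[-0.55,[0,25,0],0],[-0.55,[0,25,0],0],[-0.55,[0,25,0],0],[-0.55,[0,25,0],0],[-0.55,[0,25,0],0],[-0.55,[0,15,0],0],[-0.55,[0,0,0],0]]'
python3 -m inch '[[-0.55,[0,0,0],0],[-0.55,[0,0,0],0]]'
python3 -c "
from h import *
im=snap('top','t6.png'); cv2.imwrite('pics/c7.png',cv2.resize(im[125:340,190:370],None,fx=2.8,fy=2.8)[:,:,::-1])"
```

```text
time: 14.9
ee_pos: [0.4634, 0.2166, 0.2293]
eef_rot: [-0.001, 0.109, 0.994, -0.0]
force: [0.1, -0.3, -0.0]
finger_gap: 0.0194
time: 15.07
ee_pos: [0.4632, 0.2136, 0.2299]
eef_rot: [-0.001, 0.11, 0.994, -0.001]
force: [-0.4, 0.1, 0.6]
finger_gap: 0.0191
```

View pics/c7.png

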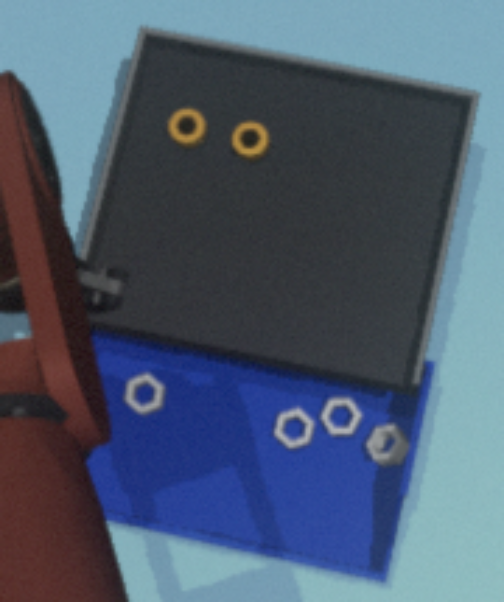

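All four nuts are in the bin, at (145,393), (295,428), (342,416) and (386,444) in the crop. The last one leans on the side wall. Both bushes are still on the tray.

```bash
python3 -c "
from h import *
a=cv2.imread('pics/t0.png').astype(int);b=cv2.imread('pics/t6.png').astype(int)
d=abs(a-b).max(2); print('bush area diff',d[160:184,246:290].max(),'bin front-right corner diff',d[322:334,315:340].max())
print(workorder.finish_job())"
```

```text
bush area diff 29 bin front-right corner diff 31
the job is handed in; nothing more can be done
None
```

All four nuts were swept one at a time over the tray's open front lip and dropped into the blue bin. I used the fingertips about 19 mm apart for each stroke, and no nut was picked up. The arm finished clear of everything at about 15 s.

- **Nuts:** the last top picture shows all four inside the bin. Three lie flat, and the fourth leans against the bin's right side wall.
- **Bushes and bin:** both bushes are still in their starting places on the tray, and the bin has not visibly moved. Pixel differences from the first picture at the bushes and the bin's front-right corner were small (29 and 31 out of 255).
- **Other things on the bench:** they look undisturbed in the last full pictures. I did not measure each one.
- **Forces:** the wrist force was never above about 2 N in the readings after each move.
- **Disagreements:** my first rough side-camera readings were up to about 10 mm off the top camera. Redone from image centroids, the clean ones agreed to about 3–4 mm. A few were spoiled by neighbouring parts in the crop window, and I set those aside for the top-camera values.

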